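Unstack the steriliser load and sort clamps and cases

TASK

Take this steriliser load apart from the top down: first the two clamps, then the blue-lidded case, last the yellow-lidded case. The clamp whose jaws are open is sterile and goes in the perforated steel tray, the clamp still ratcheted shut goes in the red tray to be reprocessed, and each case goes in the tray of its lid's colour, all lying flat inside the tray; set things down rather than drop them, keep the cases level, and leave the amber bottle and the roll of tape where they are.

Things in the scene. Friction and masses are not known exactly. Their poses are not given: they have to be found in the camera images.
- clamp_open_lock (a point): Steel haemostat with its jaws open, 137 mm long, 40 g, flat across the blue lid. Point: centre of the box lock (pivot block 17 x 11 x 8 mm, to grip across y), 4 mm above its underside. x: to the jaw tips, 51 mm ahead; rings end 87 mm behind; z up. Tips 17 to 22 mm apart; rings reach 32 mm to -y, 55 to 63 mm to +y. Stiff joint. Other clamp about 74 mm to one side, reversed.
- clamp_shut_lock (a point): Steel haemostat ratcheted shut, 137 mm long, 40 g, flat across the blue lid. Point: centre of the box lock (pivot block 17 x 11 x 8 mm, to grip across y), 4 mm above its underside. x: to the jaw tips, 51 mm ahead; rings end 87 mm behind; z up. Jaws touch; rings reach 32 mm to either side, nearly touching. Stiff joint. Other clamp about 74 mm to one side, reversed.
- case_blue_mid (a point): Instrument case, a closed box with a steel base and a blue perforated lid: 120 mm long (x), 50 mm wide (y), 28 mm high, latched, about 240 g. The point is its centre, half-way up; z up. It starts roughly centred on the lid of the yellow case with the clamps on its own lid.
- case_yellow_mid (a point): Instrument case, a closed box with a steel base and a yellow perforated lid: 160 mm long (x), 60 mm wide (y), 34 mm high, latched, about 380 g. The point is its centre, half-way up; z up. It starts on a dark cooling mat (220 x 140 mm, 6 mm thick, fixed) at the bottom of the stack.
- tray_steel: Shallow bright metal tray with a perforated floor (dark holes), for sterile clamps: 205 mm long (its x axis), 150 mm wide (y) and 15 mm high, open on top, walls and floor 4 mm thick, fixed to the bench. The origin is the centre of its underside; z up. 
- tray_red: Shallow red plastic tray, for clamps to be reprocessed: 205 mm long (its x axis), 150 mm wide (y) and 15 mm high, open on top, walls and floor 4 mm thick, fixed to the bench. The origin is the centre of its underside; z up. 
- tray_blue: Shallow blue plastic tray, for the blue-lidded case: 205 mm long (its x axis), 150 mm wide (y) and 15 mm high, open on top, walls and floor 4 mm thick, fixed to the bench. The origin is the centre of its underside; z up. 
- tray_yellow: Shallow yellow plastic tray, for the yellow-lidded case: 205 mm long (its x axis), 150 mm wide (y) and 15 mm high, open on top, walls and floor 4 mm thick, fixed to the bench. The origin is the centre of its underside; z up. 
- bottle: Bystander: amber reagent bottle with white cap, 54 mm across, 115 mm high, standing on the bench beyond the stack. Origin at the centre of its underside. Not to be moved.
- tape: Bystander: roll of cream indicator tape lying flat, 90 mm across, 22 mm high, on the bench. Origin at the centre of its underside. Not to be moved.
Things that resemble listed ones, but are neither listed nor needed, are in the scene too. Leave any brown or green look-alike of the part that bears clamp_open_lock alone.

How it is judged:
On the way, in this order (a step that is already met when the one before it is completed fails the run):
1. both clamps lie in their trays, open in steel, shut in red, let go (x of clamp_open_lock in the frame of tray_steel between -0.07 and 0.07 m and y of clamp_open_lock in the frame of tray_steel between -0.05 and 0.05 m and z of clamp_open_lock in the frame of tray_steel between 0.004 and 0.012 m and angle between each of clamp_open_lock, clamp_shut_lock's own z axis and vertical below 0.08 rad and linear speed of each of clamp_open, clamp_shut below 0.02 m/s and contact force between the fingers and clamp_open below 0.1 N and x of clamp_shut_lock in the frame of tray_red between -0.07 and 0.07 m and y of clamp_shut_lock in the frame of tray_red between -0.05 and 0.05 m and z of clamp_shut_lock in the frame of tray_red between 0.004 and 0.012 m and contact force between the fingers and clamp_shut below 0.1 N), for 0.2 s.
2. the blue-lidded case lies in the blue tray, let go (x of case_blue_mid in the frame of tray_blue between -0.05 and 0.05 m and y of case_blue_mid in the frame of tray_blue between -0.055 and 0.055 m and z of case_blue_mid in the frame of tray_blue between 0.014 and 0.022 m and angle between case_blue_mid's own z axis and vertical below 0.08 rad and linear speed of case_blue below 0.02 m/s and contact force between the fingers and case_blue below 0.1 N), for 0.2 s.
3. the yellow-lidded case lies in the yellow tray, let go (x of case_yellow_mid in the frame of tray_yellow between -0.03 and 0.03 m and y of case_yellow_mid in the frame of tray_yellow between -0.05 and 0.05 m and z of case_yellow_mid in the frame of tray_yellow between 0.017 and 0.025 m and angle between case_yellow_mid's own z axis and vertical below 0.08 rad and linear speed of case_yellow below 0.02 m/s and contact force between the fingers and case_yellow below 0.1 N), for 0.2 s.
At the end, for the whole second after the job is handed in: Open clamp flat in the steel tray, shut clamp in the red (lock within 70 mm along, 50 across of its centre), blue case in the blue tray (50, 55), yellow case in the yellow (30, 50); each within 4 mm of resting height, tilted under 0.08 rad, released, at rest (all of step 1 and all of step 2 and all of step 3); the robot touches nothing.
It fails at once if the amber bottle is shifted more than 30 mm or tipped (distance of bottle from where it was at the start of the episode above 0.03 m or angle between bottle's own z axis and vertical above 0.4 rad).
It fails at once if the roll of tape is shifted more than 30 mm (distance of tape from where it was at the start of the episode above 0.03 m).
It fails at once if a case is tilted more than 0.5 rad (angle between any of case_blue_mid, case_yellow_mid's own z axis and vertical above 0.5 rad).
It fails at once if a clamp or case falls or is thrown (faster than 0.6 m/s with no finger on it) ((linear speed of clamp_open above 0.6 m/s and contact force between the fingers and clamp_open below 0.1 N) or (linear speed of clamp_shut above 0.6 m/s and contact force between the fingers and clamp_shut below 0.1 N) or (linear speed of case_blue above 0.6 m/s and contact force between the fingers and case_blue below 0.1 N) or (linear speed of case_yellow above 0.6 m/s and contact force between the fingers and case_yellow below 0.1 N)).
It also fails if it takes over 115 s, if anything falls off the work surface, if the arm or the gripper's body presses on something with over 40 N, if the wrist force passes 120 N, or if a joint passes its speed limit or range.

ROBOT

A 6-joint arm with a two-finger parallel gripper is mounted at the origin on the work surface. World frame = base frame: x ahead of the robot, y to its left, z up, the work surface at z = 0. Lengths are in m, angles in rad, forces in N, time in s.
With the tool pointing down it reaches from about 0.275 to 0.975 m from the base axis. Payload 8.4 kg.
Tool frame: the origin (TCP) lies at the very end of the fingers, on their centre line; the grasp point (between the pads) lies 19 mm behind it (bot.grip_depth is the distance from the TCP to the grasp point, in m); z points along the fingers, y is the line along which they close (so a half turn about z gives the same grasp; the last joint's range is limited). The gripper opens to 92 mm and grips with 3 to 60 N. Pads are 20 mm wide; open, the fingers measure 128 mm over their backs; the gripper's body (75 mm by 189 mm) begins 69 mm behind the grasp point.
Start: joints at [-1.282, 0.353, 1.633, -0, 1.155, -0.002], TCP at [0.179, -0.599, 0.215] pointing down, gripper open.
Joint ranges: [-2.63, 2.63], [-0.92, 2.1], [0.06, 2.66], [-1.3, 4.44], [0, 2.69], [-3.02, 3.02]. Speed limits (rad/s): [2.22, 2.22, 2.79, 3.14, 3.14, 3.14].

INTERFACE

Orientations are given as a 3x3 rotation matrix whose columns are the frame's x, y, z axes.
In Python, from cell import bot, cams, nets gives the robot as it stands.
- The arm moves only by the tool send_rows, never from a script. Its argument "increments" is a list of rows, each a list of 3 entries, a list of its own where there are three numbers: the shift along the tool's x, y, z in m, then the turn about the tool's z in rad, then the gripper command: -1 is fully open, 1 is shut, values between are in proportion. A call has 1 to 20 rows; each row shifts and turns the commanded pose from where the row before left it, along the tool's axes as they then stand; what a row does not reach is not made up. A row lasts 1/8 s, in which the tool goes at most 62.5 mm and 10.7 degrees, less where a joint would pass 70% of its speed; a pose out of reach is approached as far as the arm can. A call with a gripper value outside its range is refused whole. The fingers move at their own pace and stop on an object; "force" is the grip in N (left out, the last holds). Time passes only in rows, so rows that do not move let the fingers close. It gives the time, the measured TCP pose, the force and the opening at its end, in the units of the state.
- bot.get_state(): the state, without advancing time (a new reading comes with each control period).
- cams.grab_frame(name): name is "scene" or "side" or "wrist"; returns the picture (480x640x3 uint8, red, green, blue); there is no depth.
- cams.get_calibration(name): a dict with "camera_matrix" (3x3 intrinsics, pixels), "k1" (the pictures are not rectified: a ray, as slopes to the right and down, at radius r is drawn at 1 + k1 r^2 times it, then the intrinsics apply), "origin" and "rotation" of the camera in the world. Camera axes: x right, y down, z forward; pixel columns grow to the right and rows downward; lengths in m; the calibration is good to about 2 mm. A picture is of the moment at which its call begins: read the wrist's pose just before it. get_calibration takes no time and is no camera call; for the wrist camera it gives the pose at the moment of the call.
- bot.sign_off(): hands the job in, once; it reports no verdict.
Trained networks look in the newest picture that a camera, given by its name, has taken for a name from the list of things; names that differ only in an ending like _2 or _b are one class to them, and where a whole thing is asked for, a point or a joint stands for the part that bears it (a point fixed in the world has none). Each returns a list of dicts, best first, with "confidence" (0 to 1); they miss things now and then, are a little off and sometimes report something else, mostly with a low value. They report only what shows in the picture. A call takes as long as a camera call. They do not tell look-alikes from the thing itself.
- nets.masks_of(label, camera): "pixels" (480x640 bool, what is visible of it) and "centre" ([column, row] in pixels, amid what is visible of it).
- nets.place_of(label, camera): "centre" ([column, row] in pixels: a listed point, or the origin of a listed thing).
The state is a dict: "clock": time; "qpos": joint angles; "dq": joint speeds; "joint_torque": joint torques, N m; "position": TCP position; "tool_rot": TCP orientation; "force": force on the tool from outside, world axes, zero at the start; "ft_torque": the same for the moment, N m; "width": finger opening in m.
Only numpy, scipy, OpenCV 4.12 (cv2) and the standard library are available. Lean on these libraries where they do the work, as an engineer would, in place of code of your own. Each camera call takes 0.05 s, during which the arm holds its last target. There are 200 camera calls.

## Working session

There is one attempt and no reset: what is moved stays moved. The work goes in short steps, Python scripts to look and compute and a tool call to move; the robot and the scene stay as the last step left them, time stands still between calls to the robot, and variables do not carry over. Pictures are saved under pics/ and viewed, on a budget of 14 in all, crops included, one or two more only if the job needs it, and the job is handed in when it is done.

Besides the shell and the picture viewer there is one more tool, called after "Emit:" as name([rows], argument=value, ...), one row to a line, values as JSON. send_rows: Moves the arm, as the interface text tells. Its arguments: {"type":"object","properties":{"increments":{"type":"array","items":{"type":"array"}},"force":{"type":"number"}},"required":["increments"]}

```bash
ls; mkdir -p pics; cat > h.py <<'E'
import numpy as np, cv2
from cell import bot, cams, nets
def ray(cam,px):
    c=cams.get_calibration(cam); K=np.array(c["camera_matrix"],float); k=c["k1"]
    d=np.linalg.inv(K)@[px[0],px[1],1]; xd=d[:2]; x=xd.copy()
    for _ in range(30): x=xd/(1+k*(x@x))
    return np.array(c["origin"]), np.array(c["rotation"])@np.array([x[0],x[1],1])
def at(cam,px,z):
    o,r=ray(cam,px); return o+r*(z-o[2])/r[2]
def proj(cam,P):
    c=cams.get_calibration(cam); K=np.array(c["camera_matrix"],float)
    p=np.array(c["rotation"]).T@(np.array(P)-c["origin"]); x=p[:2]/p[2]; x=x*(1+c["k1"]*(x@x))
    return (K@[x[0],x[1],1])[:2]
def snap(cam,name):
    im=cams.grab_frame(cam); cv2.imwrite(f"pics/{name}.png",cv2.cvtColor(im,cv2.COLOR_RGB2BGR)); return im
E
python3 - <<'E'
from h import *
np.set_printoptions(precision=4,suppress=True)
Z=dict(clamp_open_lock=.072,clamp_shut_lock=.072,case_blue_mid=.054,case_yellow_mid=.023,tray_steel=0,tray_red=0,tray_blue=0,tray_yellow=0,bottle=0,tape=0)
for cam in ("scene","side"):
    snap(cam,cam+"0"); print(cam,np.array(cams.get_calibration(cam)["origin"]))
    for n,z in Z.items():
        for d in nets.place_of(n,cam)[:4]: print(n,np.array(d["centre"]),round(d["confidence"],2),at(cam,d["centre"],z)[:2])
print(bot.get_state()["clock"],bot.get_state()["tool_rot"])
E
```

```text
pics
scene [0.9863 0.5718 0.6537]
clamp_open_lock [172.7 241.9] 0.94 [ 0.8327 -0.1849]
clamp_open_lock [363.1 231.4] 0.81 [0.5036 0.0194]
clamp_open_lock [364.7 439.4] 0.68 [0.7812 0.361 ]
clamp_shut_lock [327.1 221.7] 0.75 [ 0.5433 -0.0515]
clamp_shut_lock [363.3 232.5] 0.57 [0.5055 0.0225]
case_blue_mid [345.7 236.4] 0.68 [ 0.5283 -0.0064]
case_blue_mid [249.4 199.6] 0.61 [ 0.6247 -0.2488]
case_yellow_mid [340.2 244.8] 0.62 [ 0.5316 -0.0208]
tray_steel [438.  379.9] 0.9 [0.5944 0.3278]
tray_red [252.6 200.1] 0.97 [ 0.5866 -0.3158]
tray_blue [335.6 176.7] 0.6 [ 0.352  -0.2777]
tray_yellow [490.7 289.5] 0.96 [0.3594 0.2454]
bottle [270.8 348.5] 0.76 [0.7842 0.1101]
tape [222.7 282.8] 0.84 [ 0.78   -0.0902]
side [0.0992 0.7287 0.8278]
clamp_open_lock [139.7 332.6] 0.94 [0.7073 0.3585]
clamp_open_lock [301.8 168.3] 0.68 [ 0.7624 -0.1885]
clamp_shut_lock [351.2 233.4] 0.78 [ 0.5487 -0.0539]
case_blue_mid [351.9 254.4] 0.87 [ 0.5252 -0.0191]
case_yellow_mid [208.8 379.1] 0.74 [0.5784 0.341 ]
case_yellow_mid [346.3 264. ] 0.66 [ 0.5367 -0.0186]
tray_steel [208.6 376.9] 0.94 [0.5954 0.3267]
tray_red [389.1 193.3] 0.85 [ 0.5937 -0.3036]
tray_blue [473.1 239.5] 0.8 [ 0.3621 -0.2562]
tray_yellow [351.5 411.9] 0.68 [0.3588 0.2514]
bottle [208.2 260.2] 0.82 [0.7919 0.1075]
tape [269.3 211.8] 0.6 [ 0.7856 -0.0909]
tape [390.3 191.4] 0.27 [ 0.595  -0.3119]
1.1 [[ 0.958   0.2867 -0.    ]
 [ 0.2867 -0.958   0.    ]
 [-0.     -0.     -1.    ]]
```

```bash
sleep 1
```

```text
(no output)
```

View pics/scene0.png

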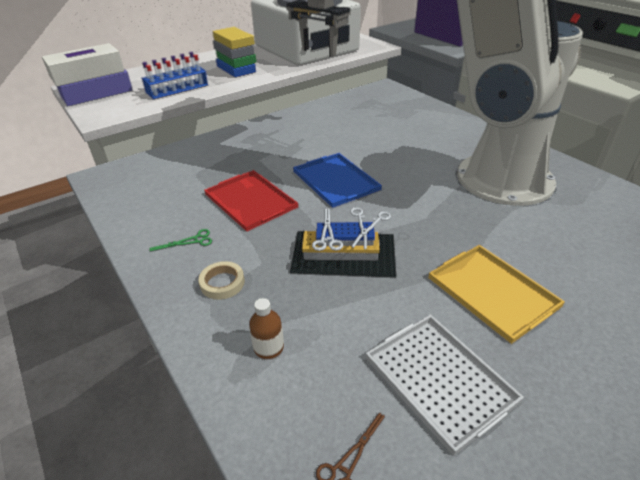

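```bash
python3 - <<'E'
from h import *
im=cv2.imread("pics/side0.png"); cv2.imwrite("pics/side0c.png",cv2.resize(im[180:330,250:450],None,fx=4,fy=4,interpolation=cv2.INTER_CUBIC))
E
```

```text
(no output)
```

View pics/side0c.png

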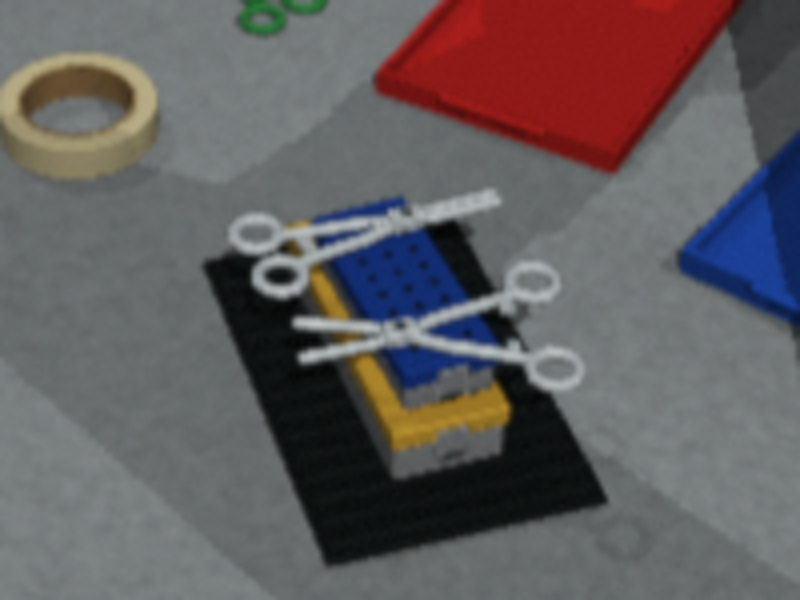

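The side crop shows the open clamp's lock at side px (351,263), with its jaws away from the robot. The shut clamp's lock is at (350,234), with its jaws toward the robot. Candidates for the open clamp in the scene view:
- steel clamp on the blue lid at (363,231)
- green look-alike at (173,242)
- brown look-alike at (365,439)

I choose the steel one on the blue lid. The scene view also shows the tape at (222,280) and the bottle at (267,330). Next I move over the stack for a close look.

Emit:
send_rows([
  [[0.035, -0.032, -0.008], 0, -1],
  [[0.035, -0.032, -0.008], 0, -1],
  [[0.035, -0.032, -0.008], 0, -1],
  [[0.035, -0.032, -0.008], 0, -1],
  [[0.035, -0.032, -0.008], 0, -1],
  [[0.035, -0.032, -0.008], 0, -1],
  [[0.035, -0.032, -0.008], 0, -1],
  [[0.035, -0.032, -0.008], 0, -1],
  [[0.035, -0.032, -0.008], 0, -1],
  [[0.035, -0.032, -0.008], 0, -1],
  [[0.035, -0.032, -0.008], 0, -1],
  [[0.035, -0.032, -0.008], 0, -1],
  [[0.035, -0.032, -0.008], 0, -1],
  [[0, 0, 0], 0.15, -1],
  [[0, 0, 0], 0.15, -1],
  [[0, 0, 0], 0, -1],
], force=15)

```text
clock: 3.1
position: [0.4958, -0.0696, 0.3186]
tool_rot: [[1.0, -0.008, 0.0], [-0.008, -1.0, -0.0], [0.0, 0.0, -1.0]]
force: [-0.9, -0.3, 0.3]
width: 0.0921
```

```bash
cat > look.py <<'E'
from h import *
import sys
np.set_printoptions(precision=4,suppress=True)
def st():
    s=bot.get_state(); print("t",s["clock"],"pos",s["position"],"y",s["tool_rot"][:,1] if hasattr(s["tool_rot"],'shape') else np.array(s["tool_rot"])[:,1],"w",s["width"],"F",np.array(s["force"]),"q",np.array(s["qpos"])); return s
E
python3 - <<'E'
from look import *
st(); snap("wrist","w1"); c=cams.get_calibration("wrist"); print(c["origin"],c["rotation"])
for n,z in dict(clamp_open_lock=.072,clamp_shut_lock=.072,case_blue_mid=.054,case_yellow_mid=.023).items():
    for d in nets.place_of(n,"wrist")[:3]: print(n,np.array(d["centre"]),round(d["confidence"],2),at("wrist",d["centre"],z)[:2])
E
```

```text
t 3.1 pos [ 0.4958 -0.0696  0.3186] y [-0.0079 -1.      0.    ] w 0.09205899449161538 F [-0.8843 -0.3297  0.3152] q [-0.1425  0.0665  1.7627 -0.      1.3124  1.4362]
[ 0.5752 -0.0695  0.4873] [[-0.0057 -0.9592 -0.2827]
 [-1.      0.005   0.0032]
 [-0.0016  0.2828 -0.9592]]
clamp_open_lock [16.4  4.1] 0.95 [0.7308 0.2794]
clamp_open_lock [250.9 195.4] 0.59 [0.5069 0.0205]
clamp_shut_lock [310.6 161.9] 0.75 [ 0.5456 -0.0517]
clamp_shut_lock [117.1 286.2] 0.47 [0.3886 0.2076]
case_blue_mid [280.3 178.4] 0.85 [ 0.5248 -0.0134]
```

View pics/w1.png

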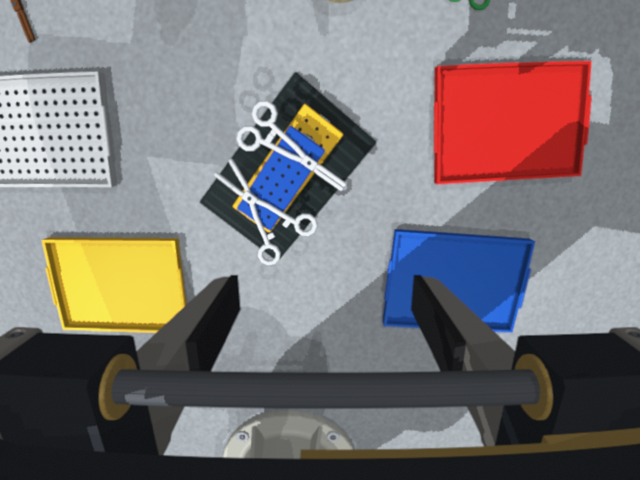

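The wrist view shows the stack rotated on the bench:
- **Open clamp:** lock at about (250,198), jaws up-left.
- **Shut clamp:** lock at about (309,162), tips at (343,187).
- **Trays:** all four visible, with red at (513,122), blue at (458,280), yellow at (117,284) and steel at (50,130).

```bash
python3 - <<'E'
from look import *
P=dict(open_lock=(250,198),tipA=(217,177),tipB=(232,162),ringA=(269,254),ringB=(305,224),shut_lock=(309,162),shut_tip=(343,187),r1=(264,112),r2=(248,139))
W={k:at("wrist",v,.072)[:2] for k,v in P.items()}
for k,v in W.items(): print(k,v)
print("case top yellow corners",[at("wrist",p,.040)[:2] for p in((305,103),(343,133),(234,207))])
for n,c in dict(red=[(435,63),(591,60),(583,177),(436,184)],blue=[(396,229),(533,238),(516,331),(383,323)],yellow=[(43,239),(179,236),(186,330),(61,331)]).items():
    Q=np.array([at("wrist",p,.015)[:2] for p in c]); print(n,Q.mean(0),Q[1]-Q[0],Q[2]-Q[1])
E
```

```text
open_lock [0.5039 0.0216]
tipA [0.5295 0.0594]
tipB [0.5467 0.0401]
ringA [0.433  0.0025]
ringB [ 0.4713 -0.0436]
shut_lock [ 0.5456 -0.0499]
shut_tip [ 0.5161 -0.0896]
r1 [ 0.6018 -0.0002]
r2 [0.5724 0.0197]
case top yellow corners [array([ 0.6135, -0.0449]), array([ 0.5781, -0.0908]), array([0.4869, 0.0504])]
red [ 0.5928 -0.316 ] [ 0.0104 -0.2062] [-0.1514 -0.0134]
blue [ 0.3671 -0.2631] [-0.0145 -0.1996] [-0.1515  0.0014]
yellow [0.3633 0.2487] [ 0.003  -0.2097] [-0.1512  0.0092]
```

Emit:
send_rows([
  [[0.025, -0.009, 0], 0, -1],
  [[0.025, -0.009, 0], 0, -1],
  [[0, 0, 0.025], -0.157, -1],
  [[0, 0, 0.025], -0.157, -1],
  [[0, 0, 0.025], -0.157, -1],
  [[0, 0, 0.025], -0.157, -1],
  [[0, 0, 0.025], -0.157, -1],
  [[0, 0, 0.025], -0.157, -0.24],
  [[0, 0, 0], 0, -0.24],
  [[0, 0, 0], 0, -0.24],
  [[0, 0, 0], 0, -0.24],
])

```text
clock: 4.72
position: [0.5468, -0.0523, 0.1698]
tool_rot: [[0.597, 0.802, 0.002], [0.802, -0.597, -0.0], [0.001, 0.002, -1.0]]
force: [1.0, -0.1, 1.2]
width: 0.0572
```

```bash
python3 - <<'E'
from look import *
s=st(); snap("wrist","w2"); print("tcp px",proj("wrist",s["position"]))
for n in ("clamp_open_lock","clamp_shut_lock"):
    for d in nets.place_of(n,"wrist")[:3]: print(n,np.array(d["centre"]),round(d["confidence"],2),at("wrist",d["centre"],.072)[:2])
E
```

```text
t 4.725 pos [ 0.5468 -0.0523  0.1698] y [ 0.8022 -0.597   0.0016] w 0.05715257183292628 F [ 1.0106 -0.1224  1.246 ] q [-0.0982  0.2842  1.8415  0.      1.014   0.5416]
tcp px [327.3292 294.5012]
clamp_open_lock [223.9 195.5] 0.96 [0.505  0.0241]
clamp_shut_lock [323.7 241.9] 0.66 [ 0.5442 -0.0513]
```

View pics/w2.png

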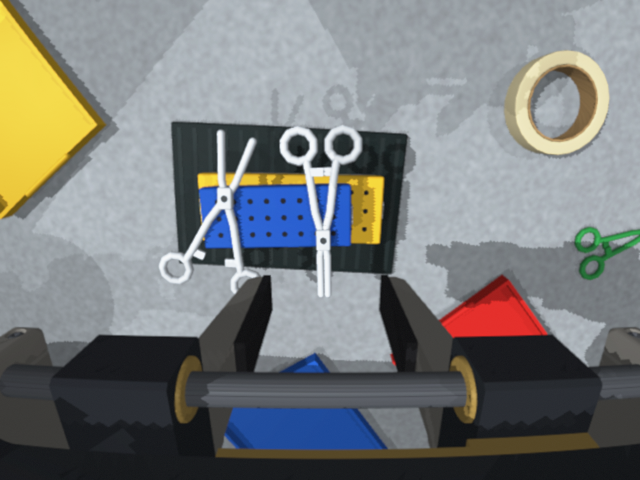

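The shut clamp lies vertical in the picture with its lock at (323,241) and its rings at the top. The open clamp's lock is at (224,198). The fingers are aligned and clear of the neighbouring clamp, so I descend.

Emit:
send_rows([
  [[0, -0.0025, 0.025], 0, -0.24],
  [[0, 0, 0.025], 0, -0.24],
  [[0, 0, 0.025], 0, -0.24],
  [[0, 0, 0.015], 0, -0.24],
  [[0, 0, 0.007], 0, -0.24],
  [[0, 0, 0.002], 0, -0.24],
  [[0, 0, 0], 0, -0.24],
], force=15)

```text
clock: 5.75
position: [0.5444, -0.0508, 0.0701]
tool_rot: [[0.596, 0.803, 0.001], [0.803, -0.596, -0.0], [0.0, 0.001, -1.0]]
force: [0.1, -0.2, 0.1]
width: 0.0566
```

Emit:
send_rows([
  [[0, 0, 0.0005], 0, 1],
  [[0, 0, 0], 0, 1],
  [[0, 0, 0], 0, 1],
  [[0, 0, 0], 0, 1],
  [[0, 0, 0], 0, 1],
  [[0, 0, -0.01], 0, 1],
  [[0, 0, -0.02], 0, 1],
  [[0, 0, -0.03], 0, 1],
  [[0, 0, -0.03], 0, 1],
  [[0, 0, 0], 0, 1],
], force=20)

```text
clock: 7.0
position: [0.5457, -0.0509, 0.1618]
tool_rot: [[0.596, 0.803, 0.005], [0.803, -0.596, -0.0], [0.002, 0.004, -1.0]]
force: [0.1, -0.2, -1.1]
width: 0.0109
```

```bash
python3 - <<'E'
from look import *
s=st(); snap("wrist","w3")
for n in ("clamp_open_lock","clamp_shut_lock"):
    for d in nets.place_of(n,"wrist")[:3]: print(n,np.array(d["centre"]),round(d["confidence"],2),at("wrist",d["centre"],.072)[:2])
E
```

```text
t 7.0 pos [ 0.5457 -0.0509  0.1618] y [ 0.8033 -0.5956  0.0041] w 0.010926657895732932 F [ 0.0802 -0.2436 -1.0973] q [-0.0958  0.2904  1.8534 -0.      0.993   0.5422]
clamp_open_lock [224.3 197.2] 0.86 [0.505  0.0241]
clamp_shut_lock [323.8 290.3] 0.73 [ 0.5191 -0.0794]
```

View pics/w3.png

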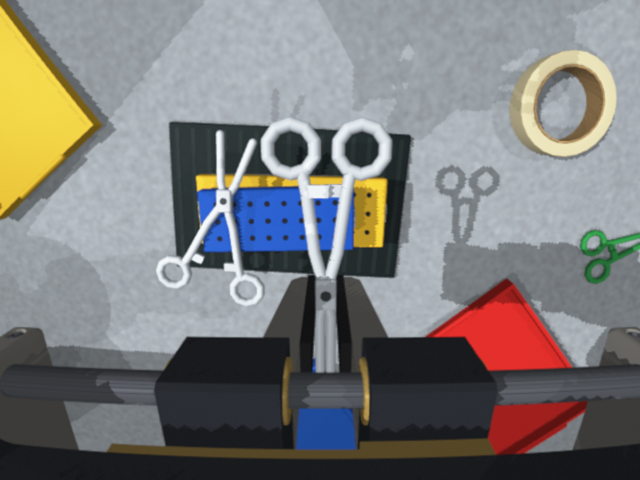

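The shut clamp is held level by its lock at (325,293), opening 10.9 mm. The open clamp is undisturbed at (223,200), with its axis straight up in the picture. Next I go to the red tray.

Emit:
send_rows([
  [[-0.0247, 0.0257, 0], 0, 1],
  [[-0.0247, 0.0257, 0], 0, 1],
  [[-0.0247, 0.0257, 0], 0, 1],
  [[-0.0247, 0.0257, 0], 0, 1],
  [[-0.0247, 0.0257, 0], 0, 1],
  [[-0.0247, 0.0257, 0], 0, 1],
  [[-0.0247, 0.0257, 0], 0, 1],
  [[-0.0247, 0.0257, 0], 0, 1],
  [[0, 0, 0.02], -0.172, 1],
  [[0, 0, 0.02], -0.172, 1],
  [[0, 0, 0.02], -0.172, 1],
  [[0, 0, 0.02], -0.172, 1],
  [[0, 0, 0.02], 0, 1],
  [[0, 0, 0], 0, 1],
])

```text
clock: 8.9
position: [0.5899, -0.331, 0.0565]
tool_rot: [[-0.046, 0.999, -0.004], [0.999, 0.046, 0.002], [0.002, -0.004, -1.0]]
force: [-0.8, -0.4, 0.6]
width: 0.0105
```

```bash
python3 - <<'E'
from look import *
s=st(); snap("scene","s4"); 
im=cams.grab_frame("wrist"); m=nets.masks_of("tray_red","wrist")
print([ (d["confidence"],d["centre"],at("wrist",d["centre"],.006)[:2]) for d in m[:2]])
for d in nets.place_of("tray_red","scene")[:2]+nets.place_of("tray_red","side")[:0]: print(at("scene",d["centre"],0))
a=cv2.imread("pics/s4.png")[140:260,190:350]; a=cv2.resize(a,(640,480)); b=cv2.resize(cv2.cvtColor(im,cv2.COLOR_RGB2BGR),None,fx=.5,fy=.5)
o=np.zeros((480,800,3),np.uint8); o[:,:480]=cv2.resize(a,(480,360))[:1] if 0 else cv2.resize(a,(480,480)); o[:240,480:]=b[:,:320]; cv2.imwrite("pics/s4c.png",o)
E
```

```text
t 8.9 pos [ 0.5899 -0.331   0.0565] y [ 0.9989  0.0462 -0.0037] w 0.010544292462167761 F [-0.7512 -0.3671  0.5694] q [-0.5136  0.6005  1.6235  0.      0.9219 -0.5598]
[(0.62, [335.9, 183.1], array([ 0.5955, -0.2799]))]
[ 0.5926 -0.3164  0.    ]
[0.3586 0.2508 0.    ]
```

View pics/s4c.png

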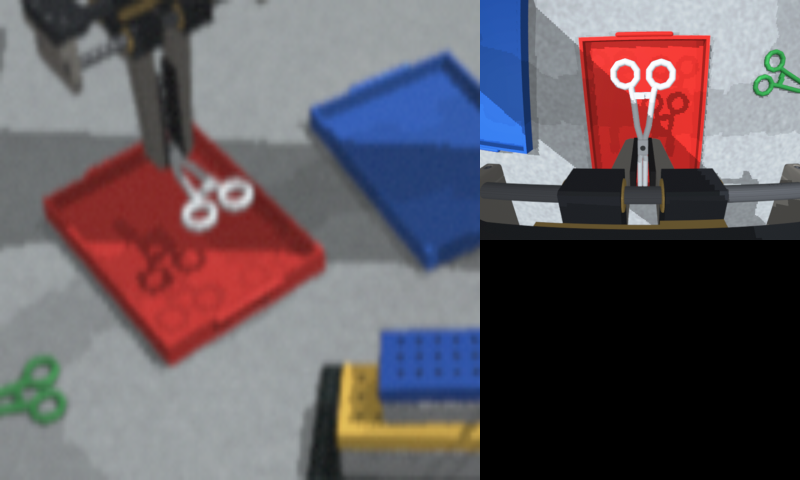

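The clamp is over the red tray, aligned with its long side. I lower and release, then rise.

Emit:
send_rows([
  [[0, 0, 0.02], 0, 1],
  [[0, 0, 0.015], 0, 1],
  [[0, 0, 0.009], 0, 1],
  [[0, 0, 0.004], 0, 1],
  [[0, 0, 0.001], 0, 1],
  [[0, 0, 0.001], 0, 1],
  [[0, 0, 0], 0, 1],
  [[0, 0, 0], 0, 1],
])

```text
clock: 10.15
position: [0.5916, -0.332, 0.0094]
tool_rot: [[-0.05, 0.999, 0.0], [0.999, 0.05, -0.0], [-0.0, 0.0, -1.0]]
force: [-0.7, -0.2, -0.1]
width: 0.0109
```

Emit:
send_rows([
  [[0, 0, 0.0015], 0, 1],
  [[0, 0, 0.001], 0, 1],
  [[0, 0, 0.0005], 0, 1],
  [[0, 0, 0], 0, 1],
  [[0, 0, 0], 0, 1],
])

```text
clock: 10.78
position: [0.5915, -0.3319, 0.0061]
tool_rot: [[-0.05, 0.999, 0.0], [0.999, 0.05, -0.0], [-0.0, 0.0, -1.0]]
force: [0.0, -0.0, -0.8]
width: 0.0108
```

Emit:
send_rows([
  [[0, 0, 0], 0, 0.4],
  [[0, 0, 0], 0, 0.0],
  [[0, 0, 0], 0, -0.24],
  [[0, 0, 0], 0, -0.24],
  [[0, 0, -0.015], 0, -0.24],
  [[0, 0, -0.05], 0, -0.24],
  [[0, 0, -0.05], 0, -0.24],
  [[0, 0, -0.05], 0, -0.24],
  [[0.04, -0.0077, 0], 0, -0.24],
  [[0.04, -0.0077, 0], 0, -0.24],
  [[0.04, -0.0077, 0], 0, -0.24],
  [[0.04, -0.0077, 0], 0, -0.24],
  [[0.04, -0.0077, 0], 0, -0.24],
  [[0.04, -0.0077, 0], 0, -0.24],
  [[0.04, -0.0077, 0], 0.172, -0.24],
  [[0.0394, 0, 0], 0.172, -0.24],
  [[0.04, 0, 0], 0.172, -0.24],
  [[0, 0, 0], 0.172, -0.24],
  [[0, 0, 0], 0, -0.24],
  [[0, 0, 0], 0, -0.24],
])

```text
clock: 13.28
position: [0.54, 0.0221, 0.1716]
tool_rot: [[0.593, 0.805, 0.001], [0.805, -0.593, -0.0], [0.0, 0.0, -1.0]]
force: [0.0, -0.4, -0.0]
width: 0.0568
```

```bash
python3 - <<'E'
from look import *
s=st(); im=snap("wrist","w5"); R=np.array(s["tool_rot"])
for n in ("clamp_open_lock",):
    for d in nets.place_of(n,"wrist")[:3]:
        w=at("wrist",d["centre"],.072); print(n,np.array(d["centre"]),round(d["confidence"],2),w[:2],"tool",R.T@(w-s["position"]))
a=snap("scene","s5"); b=cv2.cvtColor(a,cv2.COLOR_RGB2BGR)[150:250,190:320]
o=np.zeros((480,800,3),np.uint8); o[:,:480]=cv2.cvtColor(im,cv2.COLOR_RGB2BGR)[:,80:560]; o[:246,480:]=cv2.resize(b,(320,246)); cv2.imwrite("pics/c5.png",o)
E
```

```text
t 13.275 pos [0.54   0.0221 0.1716] y [ 0.8053 -0.5929  0.0004] w 0.05682872943747355 F [ 0.0029 -0.4476 -0.0168] q [ 0.0382  0.2696  1.8572 -0.0001  1.0143  0.6728]
clamp_open_lock [291.8 260.1] 0.68 [0.5073 0.0254] tool [-0.0168 -0.0283  0.0996]
```

View pics/c5.png

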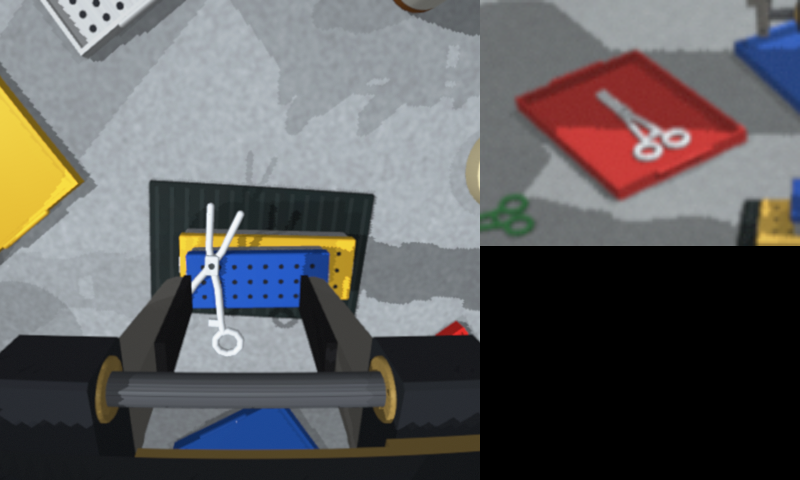

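The shut clamp lies flat in the red tray. The open clamp's lock is at wrist (291,265) with its base jaw vertical, about 20 mm back and 28 mm to -y of the TCP. I correct for that and descend.

Emit:
send_rows([
  [[-0.0195, -0.0285, 0], 0, -0.24],
  [[0, 0, 0.025], 0, -0.24],
  [[0, 0, 0.025], 0, -0.24],
  [[0, 0, 0.015], 0, -0.24],
  [[0, 0, 0], 0, -0.24],
  [[0, 0, 0], 0, -0.24],
])

```text
clock: 14.18
position: [0.506, 0.0237, 0.1067]
tool_rot: [[0.596, 0.803, 0.001], [0.803, -0.596, 0.0], [0.0, 0.001, -1.0]]
force: [-0.0, -0.8, -0.2]
width: 0.057
```

```bash
python3 - <<'E'
from look import *
s=st(); im=snap("wrist","w6"); R=np.array(s["tool_rot"])
for d in nets.place_of("clamp_open_lock","wrist")[:3]:
        w=at("wrist",d["centre"],.072); print(np.array(d["centre"]),round(d["confidence"],2),w[:2],"tool",R.T@(w-s["position"]))
print(proj("wrist",s["position"]+R@[0,0,.03]))
cv2.imwrite("pics/w6c.png",cv2.resize(cv2.cvtColor(im,cv2.COLOR_RGB2BGR)[180:400,180:480],None,fx=2,fy=2))
E
```

```text
t 14.175 pos [0.506  0.0237 0.1067] y [ 0.8033 -0.5955  0.0006] w 0.05695115657327053 F [-0.0463 -0.7904 -0.1626] q [0.0438 0.3085 1.9801 0.     0.8522 0.6817]
[326.8767 273.2314]
```

View pics/w6c.png

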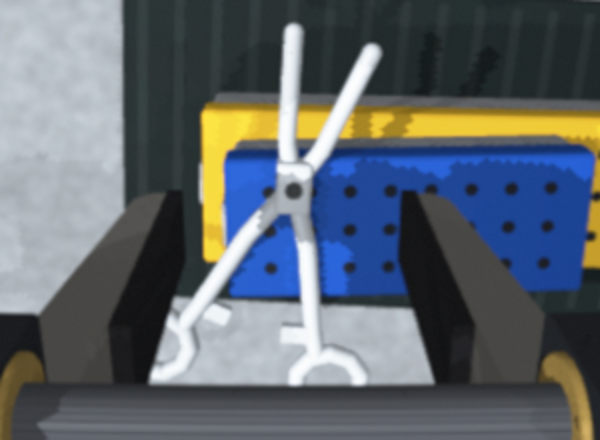

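The lock sits at wrist px (326,275), centred between the fingers. I descend the rest, grip and lift.

Emit:
send_rows([
  [[-0.0015, 0, 0.02], 0, -0.24],
  [[0, 0, 0.012], 0, -0.24],
  [[0, 0, 0.004], 0, -0.24],
  [[0, 0, 0.001], 0, -0.24],
  [[0, 0, 0], 0, -0.24],
  [[0, 0, 0], 0, 1],
  [[0, 0, 0], 0, 1],
  [[0, 0, 0], 0, 1],
  [[0, 0, 0], 0, 1],
  [[0, 0, 0], 0, 1],
  [[0, 0, 0], 0, 1],
])

```text
clock: 15.65
position: [0.5047, 0.0225, 0.0691]
tool_rot: [[0.596, 0.803, 0.0], [0.803, -0.596, -0.0], [0.0, 0.0, -1.0]]
force: [-0.7, 0.1, -0.7]
width: 0.0105
```

Emit:
send_rows([
  [[0, 0, -0.01], 0, 1],
  [[0, 0, -0.02], 0, 1],
  [[0, 0, -0.035], 0, 1],
  [[0, 0, -0.035], 0, 1],
  [[0.0321, -0.0108, 0], 0, 1],
  [[0.0321, -0.0108, 0], 0, 1],
  [[0.0321, -0.0108, 0], 0, 1],
  [[0.0321, -0.0108, 0], 0, 1],
  [[0.0321, -0.0108, 0], 0, 1],
  [[0.0321, -0.0108, 0], 0, 1],
  [[0.0321, -0.0108, 0], 0, 1],
  [[0.0321, -0.0108, 0], 0, 1],
  [[0.0321, -0.0108, 0], 0, 1],
  [[0.0321, -0.0108, 0], 0, 1],
  [[0, 0, 0.025], -0.16, 1],
  [[0, 0, 0.025], -0.16, 1],
  [[0, 0, 0.025], -0.16, 1],
  [[0, 0, 0.025], -0.16, 1],
  [[0, 0, 0], 0, 1],
  [[0, 0, 0], 0, 1],
])

```text
clock: 18.15
position: [0.6096, 0.345, 0.0703]
tool_rot: [[0.002, 1.0, 0.001], [1.0, -0.002, 0.001], [0.001, 0.001, -1.0]]
force: [-0.0, 0.3, -0.0]
width: 0.0104
```

```bash
python3 - <<'E'
from look import *
s=st(); im=snap("wrist","w7"); a=snap("side","d7")
C=[(430,317),(521,397),(455,449),(366,353)]
Q=np.array([at("scene",p,.015)[:2] for p in C]); print(Q.mean(0),Q)
print([at("side",d["centre"],0)[:2] for d in nets.place_of("tray_steel","side")[:1]])
o=np.zeros((480,800,3),np.uint8); o[:,:480]=cv2.cvtColor(im,cv2.COLOR_RGB2BGR)[:,80:560]; o[:320,480:]=cv2.resize(cv2.cvtColor(a,cv2.COLOR_RGB2BGR)[290:450,130:290],(320,320)); cv2.imwrite("pics/c7.png",o)
E
```

```text
t 18.15 pos [0.6096 0.345  0.0703] y [ 1.     -0.0015  0.001 ] w 0.010393377586695516 F [-0.0439  0.3393 -0.0455] q [0.5129 0.6125 1.5629 0.     0.9651 0.5144]
[0.5926 0.3286] [[0.5182 0.2325]
 [0.5226 0.4307]
 [0.6668 0.4265]
 [0.6629 0.2247]]
[array([0.5953, 0.3244])]
```

View pics/c7.png

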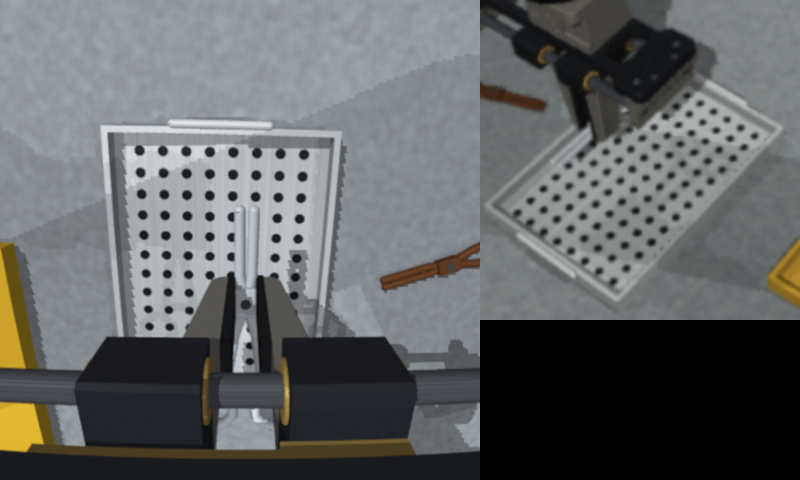

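The clamp is over the steel tray, aligned. Its stiff joint swung nearly closed under the grip, which doesn't affect the placing. I lower and release.

Emit:
send_rows([
  [[0, 0, 0.025], 0, 1],
  [[0, 0, 0.02], 0, 1],
  [[0, 0, 0.012], 0, 1],
  [[0, 0, 0.005], 0, 1],
  [[0, 0, 0.0015], 0, 1],
  [[0, 0, 0.001], 0, 1],
  [[0, 0, 0], 0, 1],
  [[0, 0, 0], 0, 1],
])

```text
clock: 19.3
position: [0.6094, 0.3449, 0.0052]
tool_rot: [[-0.002, 1.0, 0.001], [1.0, 0.002, 0.0], [0.0, 0.001, -1.0]]
force: [-0.8, 0.2, 2.7]
width: 0.0105
```

Emit:
send_rows([
  [[0, 0, 0], 0, 0.4],
  [[0, 0, 0], 0, 0.0],
  [[0, 0, 0], 0, -0.24],
  [[0, 0, 0], 0, -0.24],
  [[0, 0, -0.015], 0, -0.24],
  [[0, 0, -0.05], 0, -0.24],
  [[0, 0, -0.05], 0, -0.24],
  [[0, 0, -0.05], 0, -0.24],
  [[-0.0446, -0.0103, 0], 0, -0.5],
  [[-0.0446, -0.0103, 0], 0, -1],
  [[-0.0446, -0.0103, 0], 0, -1],
  [[-0.0446, -0.0103, 0], 0, -1],
  [[-0.0446, -0.0103, 0], 0, -1],
  [[-0.0446, -0.0103, 0], 0, -1],
  [[-0.0446, -0.0103, 0], 0, -1],
  [[-0.0446, -0.0103, 0], 0, -1],
])

```text
clock: 21.3
position: [0.5272, -0.0136, 0.1708]
tool_rot: [[-0.002, 1.0, 0.002], [1.0, 0.002, -0.0], [-0.0, 0.002, -1.0]]
force: [0.1, 0.1, 0.5]
width: 0.0916
```

Emit:
send_rows([
  [[0, 0, 0], -0.155, -1],
  [[0, 0, 0], -0.155, -1],
  [[0, 0, 0], -0.155, -1],
  [[0, 0, 0], -0.155, -1],
  [[0, 0, 0], -0.155, -1],
  [[0, 0, 0], -0.155, -1],
  [[0, 0, 0], 0, -1],
  [[0, 0, 0], 0, -1],
])

```text
clock: 22.3
position: [0.5275, -0.0123, 0.1701]
tool_rot: [[-0.801, 0.599, 0.001], [0.599, 0.801, -0.0], [-0.001, 0.0, -1.0]]
force: [0.6, -0.3, 0.9]
width: 0.0919
```

```bash
python3 - <<'E'
from look import *
s=st(); im=snap("wrist","w8"); R=np.array(s["tool_rot"])
for d in nets.place_of("case_blue_mid","wrist")[:2]:
        w=at("wrist",d["centre"],.054); print(np.array(d["centre"]),round(d["confidence"],2),w[:2],"tool",R.T@(w-s["position"]))
a=snap("scene","s8"); 
for n,t in (("clamp_open_lock",'tray_steel'),("clamp_shut_lock",'tray_red')):
  for cam in ("scene",):
    print(n,[(round(d["confidence"],2),at(cam,d["centre"],.008)[:2]) for d in nets.place_of(n,cam)[:4]])
o=np.zeros((480,800,3),np.uint8); o[:,:480]=cv2.cvtColor(im,cv2.COLOR_RGB2BGR)[:,80:560]; o[:280,480:]=cv2.resize(cv2.cvtColor(a,cv2.COLOR_RGB2BGR)[310:450,360:520],(320,280)); cv2.imwrite("pics/c8.png",o)
E
```

```text
t 22.3 pos [ 0.5275 -0.0123  0.1701] y [0.5989 0.8008 0.0005] w 0.0918664435260235 F [ 0.5515 -0.2671  0.8527] q [-0.0261  0.252   1.8852  0.      1.0036 -0.9548]
[321.6 230.4] 0.68 [ 0.5224 -0.0116] tool [ 0.0045 -0.0026  0.1161]
clamp_open_lock [(0.95, array([0.7558, 0.3384])), (0.83, array([0.6148, 0.3416])), (0.82, array([ 0.8227, -0.265 ]))]
clamp_shut_lock [(0.81, array([ 0.5874, -0.3378]))]
```

View pics/c8.png

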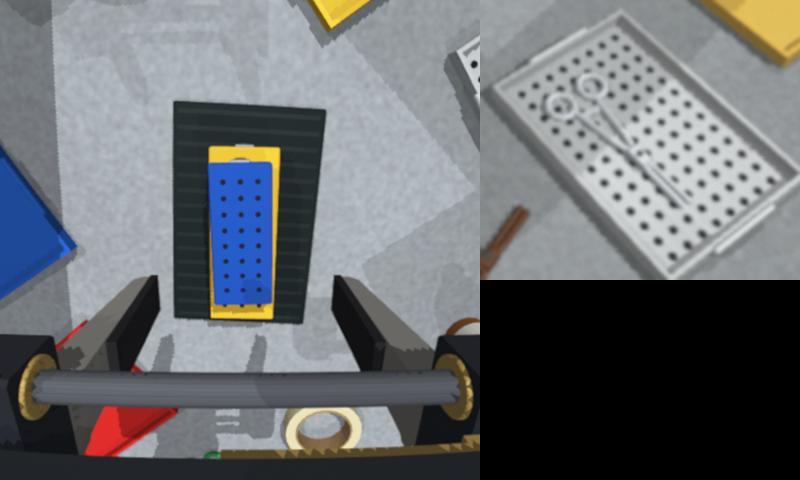

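The open clamp lies flat in the steel tray, and the blue lid is between the open fingers. In the full wrist picture its corners are about (289,163), (352,162), (352,303) and (295,306).

```bash
python3 - <<'E'
from look import *
s=bot.get_state(); R=np.array(s["tool_rot"]); im=cv2.imread("pics/w8.png"); h=cv2.cvtColor(im,cv2.COLOR_BGR2HSV)
for n,lo,hi,z,box in (("blue",(105,120,60),(125,255,255),.068,(255,140,380,330)),):
    m=cv2.inRange(h,lo,hi); k=np.zeros_like(m); x0,y0,x1,y1=box; k[y0:y1,x0:x1]=m[y0:y1,x0:x1]
    k=cv2.morphologyEx(k,cv2.MORPH_CLOSE,np.ones((9,9)))
    c=max(cv2.findContours(k,0,2)[0],key=cv2.contourArea)[:,0]
    W=np.array([at("wrist",p,z) for p in c]); T=(W-s["position"])@R
    r=cv2.minAreaRect(T[:,:2].astype(np.float32)*1000); print(n,r, cv2.boundingRect(c))
E
```

```text
blue ((2.120208740234375, -3.2641353607177734), (49.06607437133789, 118.63821411132812), 88.81378936767578) (287, 162, 65, 144)
```

Emit:
send_rows([
  [[0.002, -0.003, 0.025], 0, -1],
  [[0, 0, 0.03], 0, -1],
  [[0, 0, 0.03], 0, -1],
  [[0, 0, 0.025], 0, -1],
  [[0, 0, 0.012], 0, -1],
  [[0, 0, 0.004], 0, -1],
  [[0, 0, 0], 0, -1],
  [[0, 0, 0], 0, 1],
  [[0, 0, 0], 0, 1],
  [[0, 0, 0], 0, 1],
  [[0, 0, 0], 0, 1],
  [[0, 0, 0], 0, 1],
], force=30)

```text
clock: 24.05
position: [0.524, -0.0135, 0.0437]
tool_rot: [[-0.803, 0.596, 0.0], [0.596, 0.803, -0.0], [-0.0, 0.0, -1.0]]
force: [-0.4, -1.3, 2.0]
width: 0.0499
```

Case gripped at 49.9 mm. I lift, carry it to the blue tray and align it.

Emit:
send_rows([
  [[0, 0, -0.01], 0, 1],
  [[0, 0, -0.02], 0, 1],
  [[0, 0, -0.03], 0, 1],
  [[0, 0, -0.02], 0, 1],
  [[-0.0027, -0.0372, 0], 0, 1],
  [[-0.0027, -0.0372, 0], 0, 1],
  [[-0.0027, -0.0372, 0], 0, 1],
  [[-0.0027, -0.0372, 0], 0, 1],
  [[-0.0027, -0.0372, 0], 0, 1],
  [[-0.0027, -0.0372, 0], 0, 1],
  [[-0.0027, -0.0372, 0], 0, 1],
  [[-0.0027, -0.0372, 0], 0, 1],
  [[0, 0, 0], 0.16, 1],
  [[0, 0, 0], 0.16, 1],
  [[0, 0, 0], 0.16, 1],
  [[0, 0, 0], 0.16, 1],
  [[0, 0, 0], 0.16, 1],
  [[0, 0, 0], 0.16, 1],
  [[0, 0, 0], 0, 1],
  [[0, 0, 0], 0, 1],
])

```text
clock: 26.55
position: [0.3638, -0.2653, 0.1238]
tool_rot: [[0.025, 1.0, 0.0], [1.0, -0.025, -0.0], [-0.0, 0.0, -1.0]]
force: [0.2, 0.9, -2.1]
width: 0.05
```

```bash
python3 - <<'E'
from look import *
s=st(); im=snap("wrist","w9"); a=snap("side","d9")
o=np.zeros((480,800,3),np.uint8); o[:,:480]=cv2.cvtColor(im,cv2.COLOR_RGB2BGR)[:,80:560]; o[:320,480:]=cv2.resize(cv2.cvtColor(a,cv2.COLOR_RGB2BGR)[150:310,380:540],(320,320)); cv2.imwrite("pics/c9.png",o)
E
```

```text
t 26.55 pos [ 0.3638 -0.2653  0.1238] y [ 0.9997 -0.0245  0.0001] w 0.04995993032160737 F [ 0.1529  0.8852 -2.066 ] q [-0.6333  0.2025  2.0804 -0.      0.8585 -0.6088]
```

View pics/c9.png

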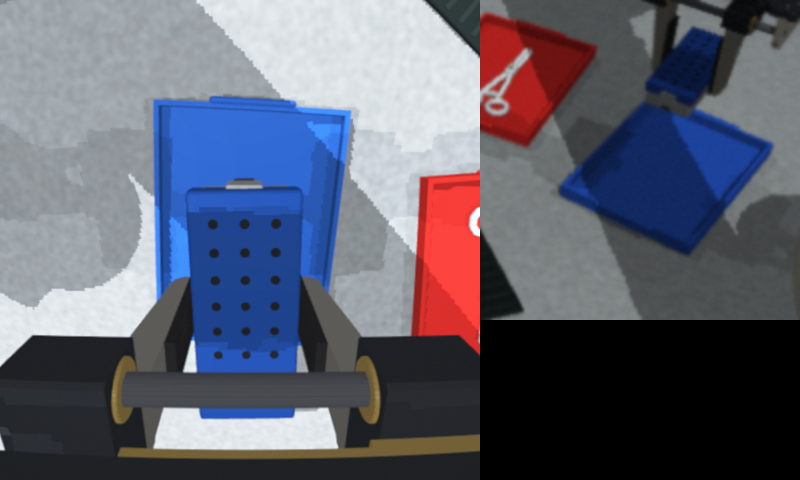

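The case is level over the blue tray and roughly centred. I lower it.

Emit:
send_rows([
  [[0, 0, 0.03], 0, 1],
  [[0, 0, 0.03], 0, 1],
  [[0, 0, 0.025], 0, 1],
  [[0, 0, 0.015], 0, 1],
  [[0, 0, 0.008], 0, 1],
  [[0, 0, 0.004], 0, 1],
  [[0, 0, 0.0025], 0, 1],
  [[0, 0, 0.001], 0, 1],
  [[0, 0, 0], 0, 1],
  [[0, 0, 0], 0, 1],
])

```text
clock: 27.9
position: [0.364, -0.2654, 0.0083]
tool_rot: [[0.028, 1.0, 0.0], [1.0, -0.028, -0.0], [-0.0, 0.0, -1.0]]
force: [-0.6, -0.1, -2.4]
width: 0.05
```

Emit:
send_rows([
  [[0, 0, 0.0006], 0, 1],
  [[0, 0, 0.0004], 0, 1],
  [[0, 0, 0], 0, 1],
  [[0, 0, 0], 0, 1],
])

```text
clock: 28.4
position: [0.364, -0.2654, 0.0077]
tool_rot: [[0.028, 1.0, 0.0], [1.0, -0.028, -0.0], [-0.0, 0.0, -1.0]]
force: [-1.7, 1.3, 9.1]
width: 0.0497
```

Emit:
send_rows([
  [[0, 0, 0], 0, -0.2],
  [[0, 0, 0], 0, -0.4],
  [[0, 0, 0], 0, -0.5],
  [[0, 0, -0.015], 0, -0.5],
  [[0, 0, -0.05], 0, -0.5],
  [[0, 0, -0.05], 0, -0.5],
  [[0, 0, -0.047], 0, -1],
  [[0.0313, 0.0199, 0], 0, -1],
  [[0.0313, 0.0199, 0], 0, -1],
  [[0.0313, 0.0199, 0], 0, -1],
  [[0.0313, 0.0199, 0], 0, -1],
  [[0.0313, 0.0199, 0], 0, -1],
  [[0.0313, 0.0199, 0], 0, -1],
  [[0.0313, 0.0199, 0], 0, -1],
  [[0.0313, 0.0199, 0], 0, -1],
  [[0, 0, 0], 0, -1],
])

```text
clock: 30.4
position: [0.5311, -0.0178, 0.17]
tool_rot: [[0.026, 1.0, 0.001], [1.0, -0.026, 0.0], [0.0, 0.001, -1.0]]
force: [-0.8, -0.1, 0.2]
width: 0.0919
```

Emit:
send_rows([
  [[0, 0, 0], -0.16, -1],
  [[0, 0, 0], -0.16, -1],
  [[0, 0, 0], -0.16, -1],
  [[0, 0, 0], -0.16, -1],
  [[0, 0, 0], -0.16, -1],
  [[0, 0, 0], -0.16, -1],
  [[0, 0, 0], 0, -1],
  [[0, 0, 0], 0, -1],
])

```text
clock: 31.4
position: [0.5297, -0.0199, 0.1694]
tool_rot: [[-0.8, 0.599, 0.0], [0.599, 0.8, -0.0], [-0.0, 0.0, -1.0]]
force: [1.5, -0.2, -0.2]
width: 0.092
```

```bash
python3 - <<'E'
from look import *
s=st(); im=snap("wrist","w10"); a=snap("side","d10"); R=np.array(s["tool_rot"])
h=cv2.cvtColor(im,cv2.COLOR_RGB2HSV); m=cv2.inRange(h,(15,120,80),(35,255,255)); k=np.zeros_like(m); k[130:340,255:385]=m[130:340,255:385]
k=cv2.morphologyEx(k,cv2.MORPH_CLOSE,np.ones((9,9))); c=max(cv2.findContours(k,0,2)[0],key=cv2.contourArea)[:,0]
T=(np.array([at("wrist",p,.040) for p in c])-s["position"])@R
print(cv2.minAreaRect(T[:,:2].astype(np.float32)*1000),cv2.boundingRect(c))
for d in nets.place_of("case_yellow_mid","wrist")[:2]: print(d["confidence"],R.T@(at("wrist",d["centre"],.023)-s["position"]))
print("blue",[(d["confidence"],at("side",d["centre"],.018)[:2]) for d in nets.place_of("case_blue_mid","side")[:2]])
o=np.zeros((480,800,3),np.uint8); o[:,:480]=cv2.cvtColor(im,cv2.COLOR_RGB2BGR)[:,80:560]; o[:320,480:]=cv2.resize(cv2.cvtColor(a,cv2.COLOR_RGB2BGR)[150:310,380:540],(320,320)); cv2.imwrite("pics/c10.png",o)
E
```

```text
t 31.4 pos [ 0.5297 -0.0199  0.1694] y [0.5994 0.8005 0.    ] w 0.09199286914365873 F [ 1.5198 -0.2091 -0.2422] q [-0.0402  0.2569  1.8804 -0.0001  1.0042 -0.9683]
((-0.6057586669921875, 3.244180679321289), (159.56263732910156, 60.677833557128906), 0.8648580312728882) (294, 138, 73, 176)
0.65 [-0.0028  0.0036  0.1464]
blue [(0.79, array([ 0.3675, -0.2694])), (0.42, array([ 0.3548, -0.2351]))]
```

View pics/c10.png

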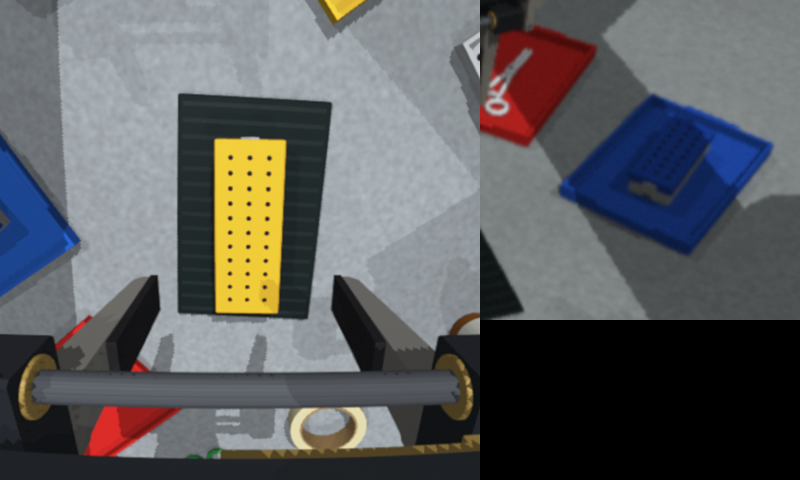

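The blue case is flat in its tray. The yellow case is in view between the fingers, offset +3 mm in y and 1° in angle. I correct, descend and grip.

Emit:
send_rows([
  [[-0.001, 0.0032, 0.03], 0.015, -1],
  [[0, 0, 0.035], 0, -1],
  [[0, 0, 0.035], 0, -1],
  [[0, 0, 0.03], 0, -1],
  [[0, 0, 0.018], 0, -1],
  [[0, 0, 0.008], 0, -1],
  [[0, 0, 0.002], 0, -1],
  [[0, 0, 0], 0, -1],
  [[0, 0, 0], 0, 1],
  [[0, 0, 0], 0, 1],
  [[0, 0, 0], 0, 1],
  [[0, 0, 0], 0, 1],
], force=35)

```text
clock: 33.1
position: [0.5325, -0.0177, 0.0113]
tool_rot: [[-0.794, 0.608, -0.0], [0.608, 0.794, -0.0], [0.0, -0.0, -1.0]]
force: [-0.8, -1.4, 4.0]
width: 0.0597
```

Emit:
send_rows([
  [[0, 0, -0.01], 0, 1],
  [[0, 0, -0.025], 0, 1],
  [[0, 0, -0.035], 0, 1],
  [[0, 0, -0.03], 0, 1],
  [[0.0332, 0.0119, 0], 0, 1],
  [[0.0332, 0.0119, 0], 0, 1],
  [[0.0332, 0.0119, 0], 0, 1],
  [[0.0332, 0.0119, 0], 0, 1],
  [[0.0332, 0.0119, 0], 0, 1],
  [[0.0332, 0.0119, 0], 0, 1],
  [[0.0332, 0.0119, 0], 0, 1],
  [[0.0332, 0.0119, 0], 0, 1],
  [[0.0332, 0.0119, 0], 0, 1],
  [[0, 0, 0], 0.155, 1],
  [[0, 0, 0], 0.155, 1],
  [[0, 0, 0], 0.155, 1],
  [[0, 0, 0], 0.155, 1],
  [[0, 0, 0], 0.155, 1],
  [[0, 0, 0], 0.155, 1],
  [[0, 0, 0], 0, 1],
])

```text
clock: 35.6
position: [0.3604, 0.2492, 0.1112]
tool_rot: [[0.012, 1.0, -0.0], [1.0, -0.012, 0.0], [0.0, -0.0, -1.0]]
force: [-0.5, -0.2, -5.1]
width: 0.0598
```

```bash
python3 - <<'E'
from look import *
s=st(); im=snap("wrist","w11"); a=snap("side","d11")
o=np.zeros((480,800,3),np.uint8); o[:,:480]=cv2.cvtColor(im,cv2.COLOR_RGB2BGR)[:,80:560]; o[:320,480:]=cv2.resize(cv2.cvtColor(a,cv2.COLOR_RGB2BGR)[310:480,265:435],(320,320)); cv2.imwrite("pics/c11.png",o)
E
```

```text
t 35.6 pos [0.3604 0.2492 0.1112] y [ 0.9999 -0.012  -0.0002] w 0.059820750596403675 F [-0.5276 -0.1578 -5.1416] q [0.6014 0.2058 2.1141 0.0002 0.8218 0.6133]
```

View pics/c11.png

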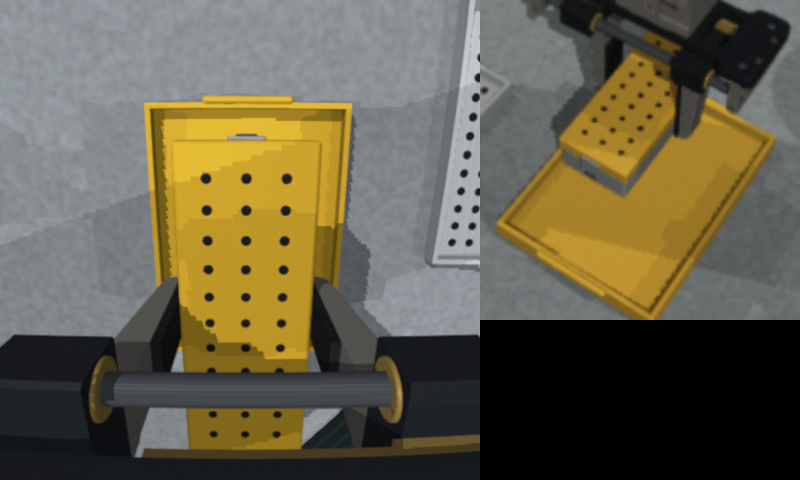

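The yellow case is level and aligned over its tray. I lower it.

Emit:
send_rows([
  [[0, 0, 0.03], 0, 1],
  [[0, 0, 0.03], 0, 1],
  [[0, 0, 0.02], 0, 1],
  [[0, 0, 0.01], 0, 1],
  [[0, 0, 0.006], 0, 1],
  [[0, 0, 0.003], 0, 1],
  [[0, 0, 0.001], 0, 1],
  [[0, 0, 0], 0, 1],
  [[0, 0, 0], 0, 1],
])

```text
clock: 36.83
position: [0.3609, 0.2494, 0.0114]
tool_rot: [[0.013, 1.0, 0.0], [1.0, -0.013, 0.0], [0.0, 0.0, -1.0]]
force: [0.2, -0.1, -5.0]
width: 0.0599
```

Emit:
send_rows([
  [[0, 0, 0.001], 0, 1],
  [[0, 0, 0.0007], 0, 1],
  [[0, 0, 0.0005], 0, 1],
  [[0, 0, 0], 0, 1],
  [[0, 0, 0], 0, 1],
])

```text
clock: 37.45
position: [0.3607, 0.2493, 0.0093]
tool_rot: [[0.013, 1.0, -0.0], [1.0, -0.013, -0.0], [-0.0, -0.0, -1.0]]
force: [-1.7, -0.6, 5.7]
width: 0.0597
```

Emit:
send_rows([
  [[0, 0, 0], 0, -0.4],
  [[0, 0, 0], 0, -0.6],
  [[0, 0, 0], 0, -0.6],
  [[0, 0, -0.015], 0, -0.6],
  [[0, 0, -0.04], 0, -0.6],
  [[0, 0, -0.05], 0, -0.6],
  [[0, 0, -0.05], 0, -0.6],
  [[0, 0, -0.05], 0, -0.6],
  [[0, 0, -0.03], 0, -0.6],
  [[-0.05, 0, 0], 0, -0.6],
  [[-0.05, 0, 0], 0, -0.6],
  [[-0.05, 0, 0], 0, -0.6],
  [[0, 0, 0], 0, -0.6],
  [[0, 0, 0], 0, -0.6],
])

```text
clock: 39.2
position: [0.3589, 0.0995, 0.2446]
tool_rot: [[0.014, 1.0, 0.001], [1.0, -0.014, 0.001], [0.001, 0.001, -1.0]]
force: [-0.3, -0.2, 0.4]
width: 0.0737
```

```bash
python3 - <<'E'
from look import *
s=st(); snap("side","d12"); snap("scene","s12")
for n,z,t in (("case_yellow_mid",.021,"tray_yellow"),("case_blue_mid",.018,"tray_blue"),("clamp_open_lock",.008,"tray_steel"),("clamp_shut_lock",.008,"tray_red")):
  for cam in ("side","scene"):
    print(n,cam,[(round(d["confidence"],2),at(cam,d["centre"],z)[:2]) for d in nets.place_of(n,cam)[:3]],t,[at(cam,d["centre"],0)[:2] for d in nets.place_of(t,cam)[:1]])
E
```

```text
t 39.2 pos [0.3589 0.0995 0.2446] y [ 0.9999 -0.0142  0.0011] w 0.07369539540948923 F [-0.338  -0.1795  0.3591] q [ 0.266  -0.0975  2.0893  0.0004  1.1485  0.28  ]
case_yellow_mid side [(0.68, array([0.3672, 0.2424])), (0.42, array([ 0.7639, -0.0627]))] tray_yellow []
case_yellow_mid scene [(0.88, array([0.3662, 0.2504]))] tray_yellow [array([0.3595, 0.2481])]
case_blue_mid side [(0.8, array([ 0.3686, -0.2659])), (0.4, array([0.5753, 0.3396]))] tray_blue [array([ 0.3655, -0.2716])]
case_blue_mid scene [(0.94, array([ 0.3661, -0.2668])), (0.48, array([ 0.3711, -0.25  ]))] tray_blue [array([ 0.3585, -0.2668])]
clamp_open_lock side [(0.94, array([0.7575, 0.3289])), (0.6, array([ 0.8146, -0.264 ])), (0.56, array([0.6114, 0.3456]))] tray_steel [array([0.5926, 0.3256])]
clamp_open_lock scene [(0.85, array([0.7655, 0.3373])), (0.79, array([ 0.8242, -0.2666])), (0.61, array([0.6142, 0.3418]))] tray_steel [array([0.5936, 0.3279])]
clamp_shut_lock side [(0.4, array([ 0.5964, -0.3377]))] tray_red [array([ 0.5935, -0.3066])]
clamp_shut_lock scene [(0.49, array([ 0.587 , -0.3364]))] tray_red [array([ 0.5891, -0.3176])]
```

View pics/d12.png

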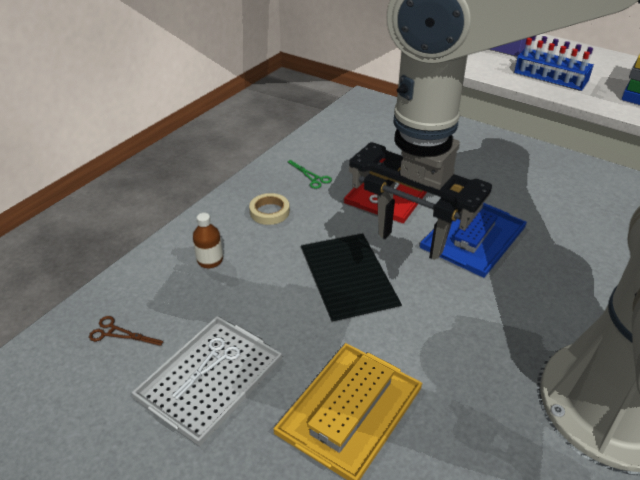

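The side view shows everything placed flat: the yellow case at (350,400), the blue case at (474,232) and the open clamp at (207,367). The bottle and tape are untouched, and the arm is clear. I hand in.

```bash
python3 -c "
from cell import bot
print(bot.sign_off())"
```

```text
the job is handed in; nothing more can be done
None
```

I took the load apart in order: shut clamp to the red tray, open clamp to the steel tray, blue case to the blue tray, then yellow case to the yellow tray. I handed in at about 40 s of the 115 s allowed; the hand-in gave no verdict.

**Last checks:** the networks put all four pieces within about 25 mm (along) and 25 mm (across) of their tray centres, inside the limits. The side view and earlier close views show each lying flat. The bottle and tape looked untouched, and the arm is clear of everything.

**Weaker or disagreeing checks:**
- **Open clamp:** gripping its lock swung the stiff joint nearly closed, so its jaws are less open than at the start. It still lies flat in the steel tray.
- **Shut clamp:** the gripper partly hid it in the last side view, so its final fixes are low confidence (0.4–0.5). They agree with the earlier clear view.
- **Other detections:** in the last check the side camera missed the yellow tray. The networks also kept reporting the brown and green look-alikes as the open clamp, and I ignored those.

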